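# Select the gear on a bench specimen polisher

### The arm

A 7-joint arm with a two-finger parallel gripper is mounted at the origin on the work surface. World frame = base frame: x ahead of the robot, y to its left, z up, the work surface at z = 0. Lengths are in m, angles in rad, forces in N, time in s.
With the tool pointing down it reaches from about 0.4 to 0.9 m from the base axis. Payload 5.5 kg.
Tool frame: the origin (TCP) lies at the very end of the fingers, on their centre line; the grasp point (between the pads) lies 19 mm behind it (manip.grip_point_offset is the distance from the TCP to the grasp point, in m); z points along the fingers, y is the line along which they close (so a half turn about z gives the same grasp; the last joint's range is limited). The gripper opens to 85 mm and grips with 20 to 120 N. Pads are 22 mm wide; open, the fingers measure 114 mm over their backs; the gripper's body (76 mm by 85 mm) begins 54 mm behind the grasp point. The pads swing forward as they close: fully open they stand 13 mm farther back than shut.
Start: joints at [1.494, 0.501, -0.427, 1.55, 0.221, 1.138, -0.21], TCP at [0.217, -0.613, 0.231] pointing down, gripper open.
Joint ranges: [-2.88, 2.88], [-0.31, 2.03], [-1.54, 1.56], [0.2, 2.42], [-1.41, 4.55], [0.19, 2.02], [-2.57, 2.57]. Speed limits (rad/s): [2.57, 2.57, 3.14, 3.14, 3.14, 3.14, 3.14].

### API

Orientations are given as a unit quaternion [w, x, y, z].
In Python, from workcell import manip gives the robot as it stands.
- The arm moves only by the tool drive_tool, never from a script. Its argument "deltas" is a list of rows, each a list of 7 numbers: the shift along the tool's x, y, z in cm, then the turn, a rotation vector about the tool's x, y, z in degrees, then the opening in per cent of the stroke, from 0 (shut) to 100 (fully open). In form: [[x, y, z, rx, ry, rz, gripper], ...]. A call has exactly 5 rows; each row is the pose to reach, as a shift and turn from the pose commanded when the call began, along the tool's axes at that moment; what a row does not reach only later rows make up. A row lasts 1/12 s, in which the tool goes at most 41.7 mm and 7.16 degrees, less where a joint would pass 70% of its speed; a pose out of reach is approached as far as the arm can. A call with a gripper value outside its range is refused whole. The fingers move at their own pace and stop on an object; the grip force is fixed at half the most. Time passes only in rows, so rows that repeat a pose let the fingers close, or fill a call up. It gives the time, the measured TCP pose, the force, the opening and the grip force at its end, in the units of the state.
- manip.sense(): the state, without advancing time (a new reading comes with each control period).
- manip.capture(name): name is "scene" or "top"; returns the picture (420x560x3 uint8, red, green, blue); there is no depth.
- manip.calibration(name): a dict with "K" (3x3 intrinsics, pixels), "k1" (the pictures are not rectified: a ray, as slopes to the right and down, at radius r is drawn at 1 + k1 r^2 times it, then the intrinsics apply), "T" (4x4, takes a point from camera to world coordinates). Camera axes: x right, y down, z forward; pixel columns grow to the right and rows downward; lengths in m; the calibration is good to about 2 mm. A picture is of the moment at which its call begins. calibration takes no time and is no camera call.
- manip.job_done(): hands the job in; it is judged then, once.
The state is a dict: "time": time; "joint_pos": joint angles; "qvel": joint speeds; "joint_torque": joint torques, N m; "ee_pos": TCP position; "tool_rot": TCP orientation; "force": force on the tool from outside, world axes, zero at the start; "wrist_torque": the same for the moment, N m; "gripper_width": finger opening in m; "finger_force": force on a finger pad.
Only numpy, scipy, OpenCV 4.12 (cv2) and the standard library are available. Lean on these libraries where they do the work, as an engineer would, in place of code of your own. Each camera call takes 0.05 s, during which the arm holds its last target. There are 200 camera calls.

### The job

On the bench polisher, push the black-knobbed gear lever out of its middle parking slot and through the gate into the slot marked with the round disc, until it is fully home at the end of that slot. Push it gently with the fingertips from the side - do not grip it or force it against the gate - and do not shift it into any of the other marked slots on the way. Leave everything else where it stands, and take the hand away at the end.

Things in the scene. Friction and masses are not known exactly. Their poses are not given: they have to be found in the camera images.
- polisher: White bench polisher, 400 mm (x) by 300 mm (y), fixed, turned up to 0.3 rad. Origin: centre of its underside, on the table; x points to its far side, y left, z up. Flat top at 128 mm above the table; on its far half a bowl (108 mm radius about x = +85 mm, rim at 164 mm), at the far right corner a thin spout (to 225 mm). Its near half carries the gate plate.
- gate (a point): Centre of the level aluminium gate plate, on its upper face, 139 mm above the table; the plate is 150 mm (x) by 130 mm (y), 6 mm thick, its axes as the polisher's. Five slots open off a cross channel: far and near at the left, far and near at the right, each with a black mark at its outer end, and an unmarked parking slot in the middle, near side. All are 16 mm wide.
- cross_channel (a point): Middle of the cross channel, which runs along the polisher's y. From here the lever's axis can travel to y = +-33 mm. The left and right slots run along x at y = +-30 mm, where the axis can reach x = +-27 mm; the parking slot runs at y = 0 to x = -27 mm only, with solid plate on its far side. The edges stop the lever: pushed on until it stops, it is in line with the next channel.
- lever_knob (a point): Middle of the lever's black knob: a barrel 34 mm across at most, 51 mm tall, narrowing to 22 mm at its foot, on a 10 mm steel stem (its foot 25 mm below and its top 26 mm above this point). z of this frame runs up along the lever. Upright, this point is 210 mm above the table. The lever starts in the parking slot, leaning towards the robot's side.
- lever_pivot (a point): Point about which the lever tilts in x and y, inside the polisher, straight below the gate's centre, 20 mm above the table. The knob's middle is 190 mm up the lever from it and moves sideways 1.64 times as far as the stem does in the gate. Friction only, no springs: about 2 N at the knob moves it and it stays where it is left.
- lever: The gear lever as a whole (stem and knob). Origin: its pivot; z runs up along the lever.
- lever_stem (a point): Point on the lever's axis where it passes the gate plate (116 mm up the lever from its pivot).
- lever_fore (a joint): Lean of the lever along the polisher's x, rad: 0 upright, positive away from the robot's side; about +0.23 or -0.23 at the ends of the slots.
- lever_side (a joint): Lean of the lever along the polisher's y, rad: 0 upright (parking slot), positive to the left; about +-0.25 in the left and right slots.
- mark_disc: Mark of the wanted slot: a round black disc, 29 mm across and 4 mm thick, fixed on the gate plate. Origin: centre of its underside. Each of the four marks stands beyond the outer end of one of the four marked slots, 56 mm in x and 30 mm in y from the gate centre; which stands where changes. Its axes lie as the polisher's.
- mark_bar: Black mark of another slot: a single bar along y, 32 mm by 9 mm, 4 mm thick. Origin: centre of its underside.
- mark_plus: Black mark of another slot: a plus sign of two 30 mm by 9 mm bars, 4 mm thick. Origin: centre of its underside.
- mark_pair: Black mark of another slot: two parallel bars along y, 30 mm by 9 mm each, 19 mm apart, 4 mm thick. Origin: centre of its underside.
- sample_a: Bystander, loose, to be left alone: grey moulded specimen puck, 32 mm across and 22 mm tall, on the polisher's top left of the gate.
- sample_b: Bystander, loose, to be left alone: amber specimen puck, 32 mm across and 22 mm tall, on the polisher's top right of the gate.
- paste_jar: Bystander, loose, to be left alone: small closed jar, 40 mm across and 42 mm tall, on the polisher's top right of the gate.
- wash_bottle: Bystander, loose, to be left alone: capped bottle, 64 mm across and 160 mm tall, on the table left of the polisher.
- beaker: Bystander, loose, to be left alone: open cup, 70 mm across and 90 mm tall, on the table right of the polisher.
- screwdriver: Bystander, loose, to be left alone: screwdriver lying on the table on the left.
- brush: Bystander, loose, to be left alone: brush lying on the table on the right.

How it is judged:
By the outcome, as a careful person would: the job done as asked, in the order asked, and still so for the second after the job is handed in, with the robot touching nothing.
It also fails if it takes over 48 s, if anything falls off the work surface, if the arm or the gripper's body presses on something with over 40 N, if the wrist force passes 120 N, or if a joint passes its speed limit or range.

## Working session

There is one attempt and no reset: what is moved stays moved. The work goes in short steps, Python scripts to look and compute and a tool call to move; the robot and the scene stay as the last step left them, time stands still between calls to the robot, and variables do not carry over. Pictures are saved under pics/ and viewed, at most 10 in all, crops included, and the job is handed in when it is done.

Besides the shell and the picture viewer there is one more tool, called after "Emit:" as name(argument=value, ...), one argument or row to a line, values as JSON. drive_tool: Moves the arm, as the interface text tells. Its arguments: {"type":"object","properties":{"deltas":{"type":"array"}},"required":["deltas"]}

```bash
mkdir -p pics; ls
python3 - <<'E'
from workcell import manip
import cv2
for n in("scene","top"):
    im=manip.capture(n); cv2.imwrite(f"pics/{n}0.png",im[:,:,::-1])
    c=manip.calibration(n); print(n,c)
s=manip.sense(); print(s)
E
```

```text
pics
scene {'K': array([[381.82015522,   0.        , 282.22030204],
       [  0.        , 381.82015522, 202.23453421],
       [  0.        ,   0.        ,   1.        ]]), 'k1': 0.014283276939880584, 'T': array([[ 0.51672649,  0.70784029, -0.48161796,  1.08077848],
       [ 0.8561449 , -0.42517142,  0.29367527, -0.35528294],
       [ 0.003105  , -0.56408455, -0.82571119,  1.09588194],
       [ 0.        ,  0.        ,  0.        ,  1.        ]])}
top {'K': array([[494.25894172,   0.        , 276.15830868],
       [  0.        , 494.25894172, 206.06016883],
       [  0.        ,   0.        ,   1.        ]]), 'k1': 0.03616017391502386, 'T': array([[-0.01791469, -0.98128894,  0.19170569,  0.29939532],
       [-0.99966633,  0.02114784,  0.01483228, -0.01860122],
       [-0.01860892, -0.19137601, -0.98134038,  1.42542369],
       [ 0.        ,  0.        ,  0.        ,  1.        ]])}
{'time': 0.1, 'joint_pos': array([ 1.49420075,  0.50173281, -0.42678982,  1.55135276,  0.22083444,
        1.13832371, -0.21031556]), 'qvel': array([ 0.0013185 , -0.00416576, -0.00015415, -0.00314579,  0.00198164,
       -0.00034627, -0.00152136]), 'joint_torque': array([-1.09155351e-02, -5.70808554e+01, -5.83889320e+00, -2.81747586e+01,
        1.03918154e-02,  5.49782475e-03,  3.16614285e-05]), 'ee_pos': array([ 0.21637075, -0.61225943,  0.23037183]), 'tool_rot': array([-8.67407352e-04,  9.85598869e-01,  1.69097890e-01, -1.43213985e-04]), 'force': array([0.97286924, 0.37442474, 0.69241883]), 'wrist_torque': array([ 0.00472172, -0.01148777,  0.0411293 ]), 'finger_force': 0.0, 'gripper_width': 0.08517486830993139}
```

View pics/scene0.png

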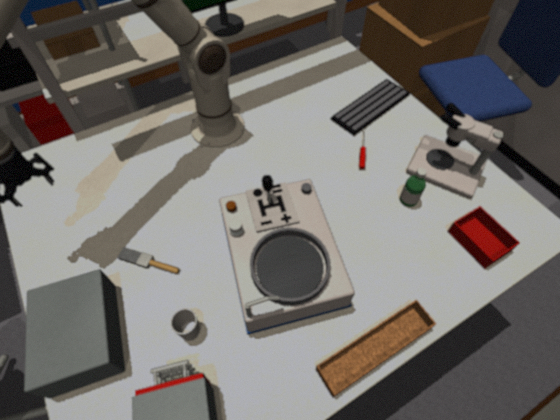

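View pics/top0.png

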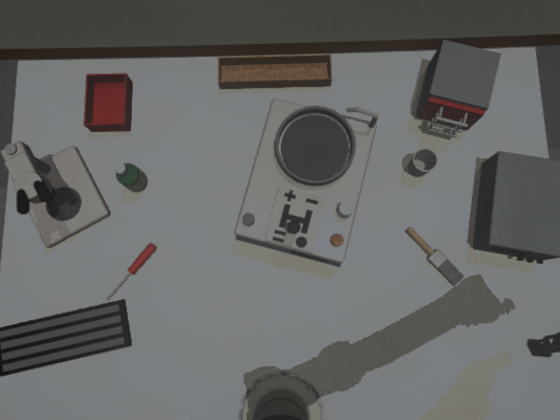

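```bash
cat > h.py <<'E'
import numpy as np, cv2
from workcell import manip
def ray(n,uv):
    c=manip.calibration(n);K=c["K"]
    d=np.array([(uv[0]-K[0,2])/K[0,0],(uv[1]-K[1,2])/K[1,1]]);u=d.copy()
    for _ in range(10): u=d/(1+c["k1"]*(u@u))
    return c["T"][:3,3],c["T"][:3,:3]@np.r_[u,1]
def onz(n,uv,z):
    o,d=ray(n,uv);return (o+d*(z-o[2])/d[2])[:2]
def proj(n,P):
    c=manip.calibration(n);p=np.linalg.inv(c["T"])@np.r_[P,1];u=p[:2]/p[2];u=u*(1+c["k1"]*(u@u))
    return c["K"][:2,:2]@u+c["K"][:2,2]
def tri(a,b):
    (o,d),(p,e)=ray("top",a),ray("scene",b)
    s=np.linalg.lstsq(np.c_[d,-e],p-o,rcond=None)[0];A=o+d*s[0];B=p+e*s[1]
    return (A+B)/2,np.linalg.norm(A-B)
def crop(n,name,x,y,w,h,f):
    im=manip.capture(n)[y:y+h,x:x+w,::-1]
    cv2.imwrite("pics/"+name,cv2.resize(im,None,fx=f,fy=f,interpolation=cv2.INTER_CUBIC))
E
python3 - <<'E'
from h import *
im=manip.capture("top");g=im.max(2)
m=(g<70).astype('u1');m[:180]=0;m[265:]=0;m[:,:230]=0;m[:,360:]=0
n,l,st,ce=cv2.connectedComponentsWithStats(m)
for i in range(1,n):
    if st[i,4]>8: print(st[i],ce[i],onz("top",ce[i],.143))
a=cv2.resize(im[175:265,230:360,::-1],None,fx=6,fy=6,interpolation=cv2.INTER_CUBIC);cv2.imwrite("pics/c1.png",a)
im=manip.capture("scene");cv2.imwrite("pics/c2.png",cv2.resize(im[165:245,215:325,::-1],None,fx=7,fy=7,interpolation=cv2.INTER_CUBIC))
E
```

```text
[295 180  40   6 100] [313.77 182.47] [ 0.61177994 -0.10056355]
[285 191  10  10  49] [289.55102041 195.28571429] [ 0.57827894 -0.03527965]
[306 199  12   5  31] [311.5483871  200.96774194] [ 0.56162255 -0.09307303]
[279 205  33  29 467] [294.47109208 220.92719486] [ 0.50910383 -0.04660155]
[275 230  10   5  27] [279.37037037 232.11111111] [ 0.48030182 -0.00637784]
[237 236 103  29 368] [288.32608696 250.45652174] [ 0.43181075 -0.02870549]
[273 237  11   5  28] [277.78571429 239.10714286] [ 0.46198442 -0.00189036]
[296 237  10  10  82] [300.68292683 241.51219512] [ 0.45448676 -0.06140079]
```

View pics/c1.png

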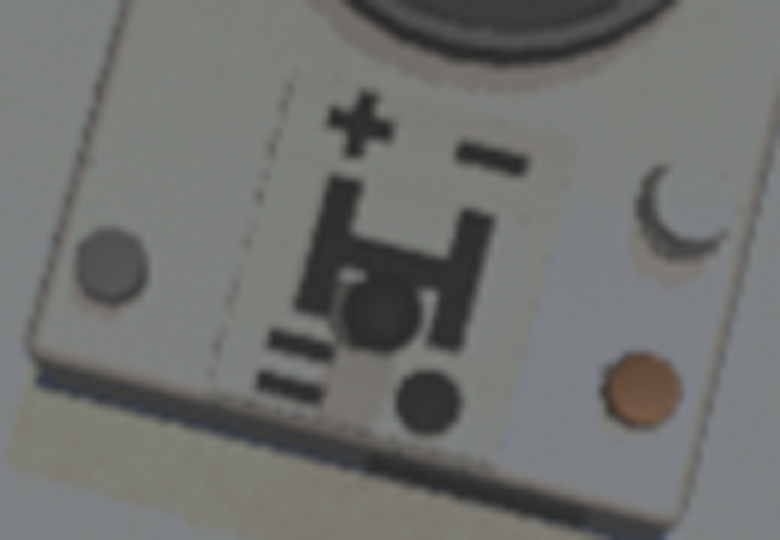

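View pics/c2.png

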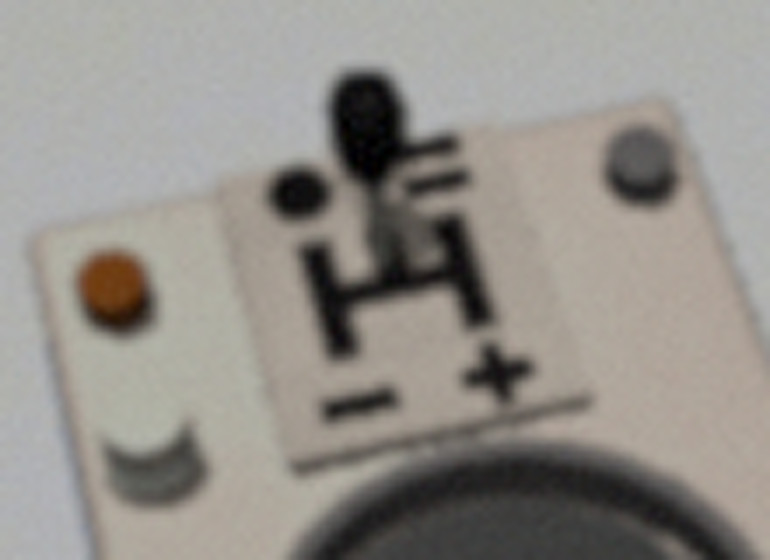

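The top view shows the disc at near right (pixel 301,242), the pair at near left, plus at far left and bar at far right. The knob is at (293,227) in the top view and (268,183) in the scene view. The path is therefore far into the channel, right to the stop, then back towards the robot.

```bash
cat >> h.py <<'E'
G=np.array([.5164,-.0485]);yaw=-.286
E=np.array([[np.cos(yaw),np.sin(yaw)],[-np.sin(yaw),np.cos(yaw)]])
def pol(xy): return E@(np.asarray(xy)[:2]-G)*1000   # mm in gate frame
from scipy.spatial.transform import Rotation as R
def togo(px,py,z):
    """tool-axis shift (cm) and turn (deg) to gate-frame px,py mm, height z m, tool x=left, y=far, z down"""
    s=manip.sense();q=s["tool_rot"];Rt=R.from_quat(np.r_[q[1:],q[0]])
    P=np.r_[G+E.T@np.array([px,py])/1000,z]
    ey=E[1];Rg=R.from_matrix(np.c_[np.r_[ey,0],np.r_[E[0],0],[0,0,-1]])
    print("t",s["time"],"pol",pol(s["ee_pos"]).round(1),"z",s["ee_pos"][2].round(4),"F",s["force"].round(1))
    print("cm",(Rt.inv().apply(P-s["ee_pos"])*100).round(2),"deg",np.degrees((Rt.inv()*Rg).as_rotvec()).round(1))
E
python3 - <<'E'
from h import *
p,g=tri((293.3,227),(267.6,182.9));print(p,g,pol(p))
togo(-95,0,.33)
E
```

```text
[ 0.48319657 -0.04154079  0.20927438] 0.0007093612927545235 [-33.81801449  -2.69072379]
t 0.2 pol [-128.6 -625.6] z 0.2307 F [ 0.  -0.5 -0.8]
cm [ 39.38 -48.75  -9.87] deg [ -0.1  -0.  -54.1]
```

Emit:
drive_tool(
  deltas=[
    [0, 0, -4, 0, 0, 0, 0],
    [0, 0, -8, 0, 0, 0, 0],
    [2, -2.5, -9.9, 0, 0, 0, 0],
    [4.4, -5.5, -9.9, 0, 0, 0, 0],
    [6.8, -8.5, -9.9, 0, 0, 0, 0],
  ],
)

```text
time: 0.62
ee_pos: [0.2531, -0.5099, 0.3319]
tool_rot: [0.002, 0.986, 0.168, 0.001]
force: [0.6, -0.1, 0.5]
gripper_width: 0.0258
finger_force: 0.0
```

Emit:
drive_tool(
  deltas=[
    [2.3, -2.8, 0, 0, 0, 0, 0],
    [4.6, -5.7, 0, 0, 0, 0, 0],
    [6.9, -8.6, 0, 0, 0, 0, 0],
    [9.2, -11.4, 0, 0, 0, 0, 0],
    [11.5, -14.3, 0, 0, 0, 0, 0],
  ],
)

```text
time: 1.03
ee_pos: [0.3134, -0.3351, 0.3302]
tool_rot: [0.0, 0.986, 0.169, -0.0]
force: [1.9, -0.3, 0.7]
gripper_width: 0.0001
finger_force: 0.0
```

Emit:
drive_tool(
  deltas=[
    [2.3, -2.8, 0, 0, 0, -4, 0],
    [4.6, -5.7, 0, 0, 0, -8, 0],
    [6.9, -8.6, 0, 0, 0, -12, 0],
    [9.2, -11.4, 0, 0, 0, -16, 0],
    [11.5, -14.3, 0, 0, 0, -20, 0],
  ],
)

```text
time: 1.45
ee_pos: [0.3741, -0.162, 0.3304]
tool_rot: [0.0, 0.941, 0.339, -0.0]
force: [1.0, -1.2, -0.8]
gripper_width: -0.0002
finger_force: 0.0
```

Run:
```python
from h import *
togo(-95,0,.33)
```

```text
t 1.45 pol [-104.5 -149. ] z 0.3304 F [ 1.  -1.2 -0.8]
cm [12.89 -7.54  0.02] deg [  0.   0. -34.]
```

Emit:
drive_tool(
  deltas=[
    [2.5, -1.4, 0, 0, 0, -7, 0],
    [5.4, -3, 0, 0, 0, -14, 0],
    [8.2, -4.7, 0, 0, 0, -21, 0],
    [11, -6.3, 0, 0, 0, -28, 0],
    [12.5, -7.3, 0, 0, 0, -34, 0],
  ],
)

```text
time: 1.87
ee_pos: [0.4249, -0.0241, 0.3307]
tool_rot: [0.0, 0.798, 0.602, 0.001]
force: [-0.6, -0.3, 0.0]
gripper_width: 0.0002
finger_force: 0.0
```

Emit:
drive_tool(
  deltas=[
    [0, 0, 3.5, 0, 0, 0, 0],
    [0, 0, 7, 0, 0, 0, 0],
    [0, 0, 10.5, 0, 0, 0, 0],
    [0, 0, 13.2, 0, 0, 0, 0],
    [0, 0, 13.2, 0, 0, 0, 0],
  ],
)

```text
time: 2.28
ee_pos: [0.4199, -0.0275, 0.1939]
tool_rot: [-0.004, 0.801, 0.598, -0.003]
force: [-0.9, 0.4, 0.7]
gripper_width: 0.0003
finger_force: 0.0
```

Run:
```python
from h import *
crop("scene","d1.png",215,125,110,120,5)
togo(-75,0,.198)
```

```text
t 2.3333 pol [-96.8  -6.3] z 0.1964 F [-0.5 -0.1 -0.2]
cm [ 0.63  2.18 -0.17] deg [-0.4 -0.  -0.1]
```

View pics/d1.png

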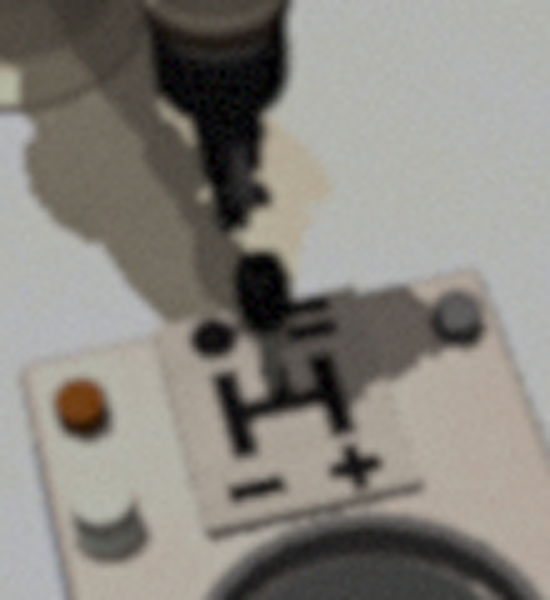

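The fingertips stand clear on the near side of the knob, with fingertip at crop (232,215) and knob at (262,290). I now push it away from the robot.

Emit:
drive_tool(
  deltas=[
    [0.4, 0.8, 0, 0, 0, 0, 0],
    [0.4, 1.6, 0, 0, 0, 0, 0],
    [0.4, 2.4, 0, 0, 0, 0, 0],
    [0.4, 3, 0, 0, 0, 0, 0],
    [0.4, 3.6, 0, 0, 0, 0, 0],
  ],
)

```text
time: 2.75
ee_pos: [0.4608, -0.0346, 0.1993]
tool_rot: [0.0, 0.802, 0.598, 0.0]
force: [-3.4, 1.6, 1.8]
gripper_width: -0.0006
finger_force: 1.4
```

Emit:
drive_tool(
  deltas=[
    [0, 0.4, 0, 0, 0, 0, 0],
    [0, 0.8, 0, 0, 0, 0, 0],
    [0, 1.2, 0, 0, 0, 0, 0],
    [0, 1.6, 0, 0, 0, 0, 0],
    [0, 2, 0, 0, 0, 0, 0],
  ],
)

```text
time: 3.17
ee_pos: [0.4791, -0.0401, 0.1983]
tool_rot: [-0.0, 0.801, 0.598, -0.0]
force: [-3.0, 1.0, 2.2]
gripper_width: -0.0001
finger_force: 1.1
```

Run:
```python
from h import *
crop("top","d2.png",230,165,130,100,6)
togo(-31.5,0,.198)
```

```text
t 3.2167 pol [-37.3  -2.5] z 0.1984 F [-0.1 -0.3 -0.5]
cm [0.25 0.58 0.04] deg [ 0.  -0.  -0.2]
```

View pics/d2.png

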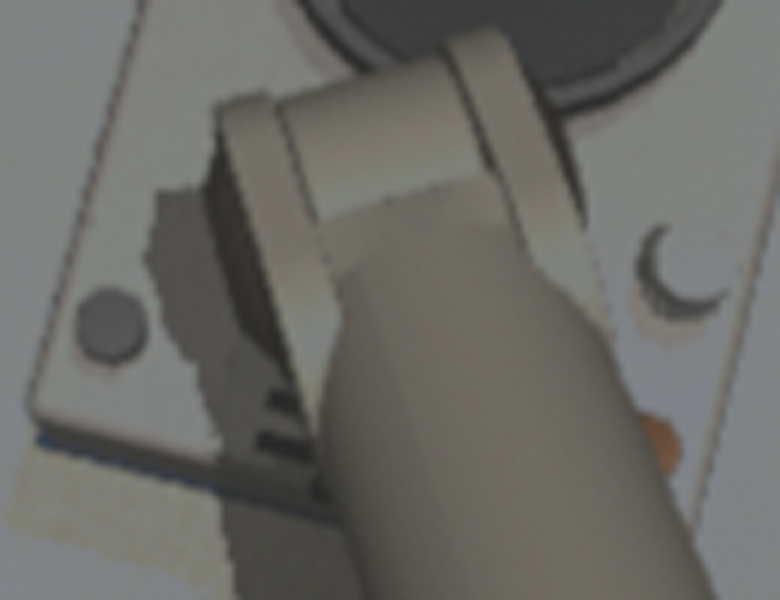

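The arm hides the gate from above, so I'll go by force. Contact is at about 3 N and the lever is still moving, so I push on gently to the stop.

Emit:
drive_tool(
  deltas=[
    [0, 0.15, 0, 0, 0, 0, 0],
    [0, 0.3, 0, 0, 0, 0, 0],
    [0, 0.4, 0, 0, 0, 0, 0],
    [0, 0.5, 0, 0, 0, 0, 0],
    [0, 0.6, 0, 0, 0, 0, 0],
  ],
)

```text
time: 3.63
ee_pos: [0.4847, -0.0417, 0.1983]
tool_rot: [0.0, 0.801, 0.598, -0.0]
force: [-1.7, 1.0, 1.7]
gripper_width: -0.0001
finger_force: 1.0
```

Emit:
drive_tool(
  deltas=[
    [0, 0.1, 0, 0, 0, 0, 0],
    [0, 0.15, 0, 0, 0, 0, 0],
    [0, 0.2, 0, 0, 0, 0, 0],
    [0, 0.25, 0, 0, 0, 0, 0],
    [0, 0.3, 0, 0, 0, 0, 0],
  ],
)

```text
time: 4.05
ee_pos: [0.4876, -0.0425, 0.1983]
tool_rot: [0.0, 0.801, 0.598, 0.0]
force: [-2.5, 0.0, 1.6]
gripper_width: -0.0001
finger_force: 1.0
```

Run:
```python
from h import *
crop("scene","d3.png",215,145,110,100,6)
togo(-31.5,0,.198)
```

```text
t 4.1 pol [-29.2  -2.5] z 0.1983 F [-1.7 -0.1  1.7]
cm [ 0.25 -0.23  0.03] deg [ 0.  -0.  -0.1]
```

View pics/d3.png

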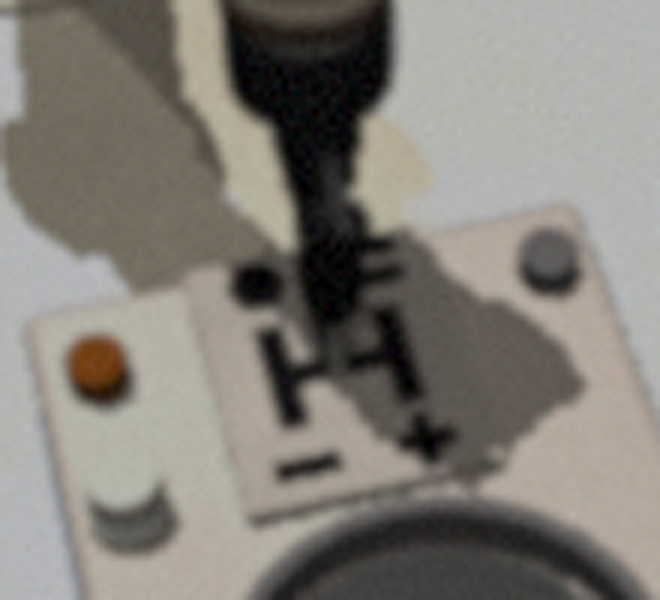

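The stem, near crop (335,350), is close to the channel line, and there's no force rise yet. I keep going slowly.

Emit:
drive_tool(
  deltas=[
    [0, 0.1, 0, 0, 0, 0, 0],
    [0, 0.15, 0, 0, 0, 0, 0],
    [0, 0.2, 0, 0, 0, 0, 0],
    [0, 0.25, 0, 0, 0, 0, 0],
    [0, 0.3, 0, 0, 0, 0, 0],
  ],
)

```text
time: 4.52
ee_pos: [0.4904, -0.0434, 0.1983]
tool_rot: [0.0, 0.801, 0.598, 0.0]
force: [-1.8, 0.3, 1.3]
gripper_width: 0.0001
finger_force: 0.9
```

Emit:
drive_tool(
  deltas=[
    [0, 0.1, 0, 0, 0, 0, 0],
    [0, 0.15, 0, 0, 0, 0, 0],
    [0, 0.2, 0, 0, 0, 0, 0],
    [0, 0.25, 0, 0, 0, 0, 0],
    [0, 0.3, 0, 0, 0, 0, 0],
  ],
)

```text
time: 4.93
ee_pos: [0.4924, -0.044, 0.1982]
tool_rot: [-0.001, 0.801, 0.598, -0.001]
force: [-6.9, 1.4, 6.9]
gripper_width: -0.0001
finger_force: 3.4
```

The force rose to about 10 N, so the stem is on the channel's far edge. I back off, go round to the left side, and push right.

Emit:
drive_tool(
  deltas=[
    [0, -1, 0, 0, 0, 0, 0],
    [0, -2.5, 0, 0, 0, 0, 0],
    [0, -4, 0, 0, 0, 0, 0],
    [2.7, -4, 0, 0, 0, 0, 0],
    [5.4, -4, 0, 0, 0, 0, 0],
  ],
)

```text
time: 5.35
ee_pos: [0.4697, 0.0172, 0.1982]
tool_rot: [0.001, 0.803, 0.596, -0.0]
force: [1.5, 0.8, 1.3]
gripper_width: -0.0001
finger_force: 0.0
```

Emit:
drive_tool(
  deltas=[
    [0, 2, 0, 0, 0, 0, 0],
    [0, 4, 0, 0, 0, 0, 0],
    [0, 6.4, 0, 0, 0, 0, 0],
    [0, 6.4, 0, 0, 0, 0, 0],
    [0, 6.4, 0, 0, 0, 0, 0],
  ],
)

```text
time: 5.77
ee_pos: [0.5324, 0.0005, 0.1981]
tool_rot: [-0.0, 0.802, 0.598, 0.001]
force: [0.0, -0.0, 0.3]
gripper_width: 0.0001
finger_force: 0.0
```

Run:
```python
from h import *
crop("scene","d4.png",215,145,110,100,6)
togo(2,28,.198)
```

```text
t 5.8167 pol [ 0.4 51.6] z 0.198 F [-0.4  0.3 -0.6]
cm [-2.36  0.16 -0.  ] deg [-0.  -0.  -0.2]
```

View pics/d4.png

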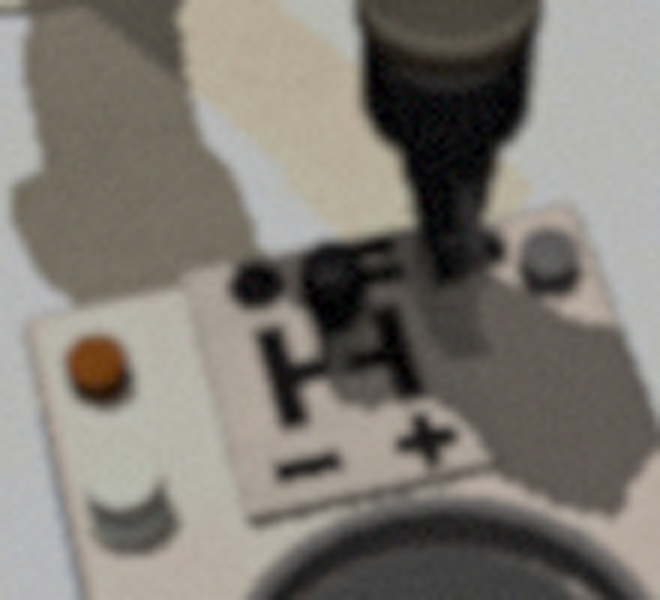

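The knob is upright at crop (333,280), with the fingertips clear on its left at (440,270). I now push to the right.

Emit:
drive_tool(
  deltas=[
    [-0.8, 0.2, 0, 0, 0, 0, 0],
    [-1.6, 0.2, 0, 0, 0, 0, 0],
    [-2.2, 0.2, 0, 0, 0, 0, 0],
    [-2.7, 0.2, 0, 0, 0, 0, 0],
    [-3.2, 0.2, 0, 0, 0, 0, 0],
  ],
)

```text
time: 6.23
ee_pos: [0.5242, -0.031, 0.1986]
tool_rot: [0.0, 0.802, 0.598, 0.0]
force: [-0.1, 3.0, 1.1]
gripper_width: 0.0
finger_force: 1.0
```

Emit:
drive_tool(
  deltas=[
    [-0.4, 0, 0, 0, 0, 0, 0],
    [-0.8, 0, 0, 0, 0, 0, 0],
    [-1.2, 0, 0, 0, 0, 0, 0],
    [-1.6, 0, 0, 0, 0, 0, 0],
    [-2, 0, 0, 0, 0, 0, 0],
  ],
)

```text
time: 6.65
ee_pos: [0.5187, -0.0499, 0.1984]
tool_rot: [0.0, 0.801, 0.598, 0.0]
force: [0.3, 2.0, 1.1]
gripper_width: 0.0004
finger_force: 1.0
```

Emit:
drive_tool(
  deltas=[
    [-0.4, 0, 0, 0, 0, 0, 0],
    [-0.8, 0, 0, 0, 0, 0, 0],
    [-1.1, 0, 0, 0, 0, 0, 0],
    [-1.4, 0, 0, 0, 0, 0, 0],
    [-1.7, 0, 0, 0, 0, 0, 0],
  ],
)

```text
time: 7.07
ee_pos: [0.5137, -0.0663, 0.1981]
tool_rot: [-0.0, 0.801, 0.598, -0.0]
force: [1.0, 2.1, -0.6]
gripper_width: 0.0
finger_force: 0.8
```

Run:
```python
from h import *
crop("scene","d5.png",215,145,110,100,6)
togo(2,-26,.198)
```

```text
t 7.1167 pol [  2.5 -18.6] z 0.1981 F [-0.1  1.1  0.2]
cm [-0.74 -0.04  0.01] deg [-0.   0.  -0.2]
```

Emit:
drive_tool(
  deltas=[
    [-0.2, 0, 0, 0, 0, 0, 0],
    [-0.35, 0, 0, 0, 0, 0, 0],
    [-0.45, 0, 0, 0, 0, 0, 0],
    [-0.55, 0, 0, 0, 0, 0, 0],
    [-0.6, 0, 0, 0, 0, 0, 0],
  ],
)

```text
time: 7.53
ee_pos: [0.5122, -0.0718, 0.1983]
tool_rot: [-0.0, 0.801, 0.598, 0.0]
force: [0.6, 4.3, -1.4]
gripper_width: -0.0001
finger_force: 1.0
```

Emit:
drive_tool(
  deltas=[
    [-0.1, 0, 0, 0, 0, 0, 0],
    [-0.15, 0, 0, 0, 0, 0, 0],
    [-0.2, 0, 0, 0, 0, 0, 0],
    [-0.25, 0, 0, 0, 0, 0, 0],
    [-0.3, 0, 0, 0, 0, 0, 0],
  ],
)

```text
time: 7.95
ee_pos: [0.5117, -0.0728, 0.1983]
tool_rot: [-0.001, 0.801, 0.599, 0.001]
force: [3.7, 7.6, -4.4]
gripper_width: 0.0001
finger_force: 3.3
```

The stop is reached at y ≈ −53 mm at the knob, as expected. I back off left, go round to the far side, and then push towards the robot.

Emit:
drive_tool(
  deltas=[
    [1, 0, 0, 0, 0, 0, 0],
    [2.5, 0, 0, 0, 0, 0, 0],
    [2.5, 3, 0, 0, 0, 0, 0],
    [2.5, 6, 0, 0, 0, 0, 0],
    [0, 6, 0, 0, 0, 0, 0],
  ],
)

```text
time: 8.37
ee_pos: [0.5747, -0.0882, 0.1992]
tool_rot: [0.001, 0.8, 0.6, 0.003]
force: [1.3, 0.3, 0.2]
gripper_width: -0.0002
finger_force: 0.0
```

Emit:
drive_tool(
  deltas=[
    [-2, 0, 0, 0, 0, 0, 0],
    [-2.7, 0, 0, 0, 0, 0, 0],
    [-2.7, 0, 0, 0, 0, 0, 0],
    [-2.7, 0, 0, 0, 0, 0, 0],
    [-2.7, 0, 0, 0, 0, 0, 0],
  ],
)

```text
time: 8.78
ee_pos: [0.5614, -0.1162, 0.1987]
tool_rot: [0.0, 0.801, 0.599, 0.0]
force: [0.1, 0.3, 0.8]
gripper_width: 0.0
finger_force: 0.0
```

Run:
```python
from h import *
crop("scene","d6.png",215,145,110,100,6)
togo(33,-52,.198)
```

```text
t 8.8333 pol [ 62.3 -52.1] z 0.1987 F [ 0.8  1.  -0.2]
cm [ 0.01 -2.93  0.07] deg [ 0. -0. -0.]
```

View pics/d6.png

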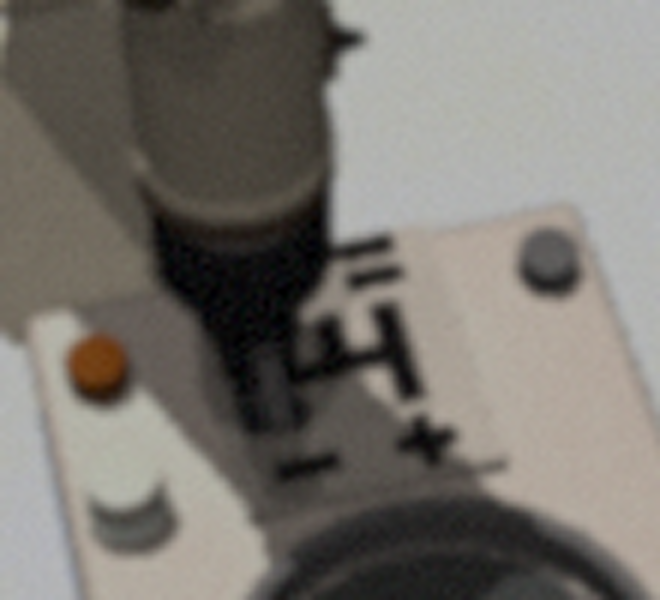

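The fingertips are on the far side (crop 270,430), with the hand hiding the knob, which is to the right of the parking slot. I now push toward the robot.

Emit:
drive_tool(
  deltas=[
    [0, -0.8, 0, 0, 0, 0, 0],
    [0, -1.6, 0, 0, 0, 0, 0],
    [0, -2.2, 0, 0, 0, 0, 0],
    [0, -2.7, 0, 0, 0, 0, 0],
    [0, -3.2, 0, 0, 0, 0, 0],
  ],
)

```text
time: 9.25
ee_pos: [0.5305, -0.1083, 0.1987]
tool_rot: [0.001, 0.801, 0.598, 0.0]
force: [2.6, -1.1, 1.2]
gripper_width: -0.0
finger_force: 1.1
```

Emit:
drive_tool(
  deltas=[
    [0, -0.4, 0, 0, 0, 0, 0],
    [0, -0.8, 0, 0, 0, 0, 0],
    [0, -1.2, 0, 0, 0, 0, 0],
    [0, -1.6, 0, 0, 0, 0, 0],
    [0, -2, 0, 0, 0, 0, 0],
  ],
)

```text
time: 9.67
ee_pos: [0.5113, -0.1029, 0.1985]
tool_rot: [0.0, 0.801, 0.598, 0.0]
force: [2.1, -0.4, 2.5]
gripper_width: -0.0001
finger_force: 1.1
```

Emit:
drive_tool(
  deltas=[
    [0, -0.4, 0, 0, 0, 0, 0],
    [0, -0.7, 0, 0, 0, 0, 0],
    [0, -1, 0, 0, 0, 0, 0],
    [0, -1.3, 0, 0, 0, 0, 0],
    [0, -1.5, 0, 0, 0, 0, 0],
  ],
)

```text
time: 10.08
ee_pos: [0.4963, -0.0983, 0.198]
tool_rot: [-0.0, 0.801, 0.598, -0.0]
force: [1.6, 0.2, -0.3]
gripper_width: 0.0004
finger_force: 0.9
```

Run:
```python
from h import *
togo(-12.5,-52,.198)
```

```text
t 10.0833 pol [ -5.2 -53.4] z 0.198 F [ 1.6  0.2 -0.3]
cm [ 0.14 -0.73 -0.  ] deg [-0.  -0.  -0.1]
```

Emit:
drive_tool(
  deltas=[
    [0, -0.2, 0, 0, 0, 0, 0],
    [0, -0.35, 0, 0, 0, 0, 0],
    [0, -0.45, 0, 0, 0, 0, 0],
    [0, -0.55, 0, 0, 0, 0, 0],
    [0, -0.6, 0, 0, 0, 0, 0],
  ],
)

```text
time: 10.5
ee_pos: [0.4911, -0.0968, 0.1983]
tool_rot: [-0.0, 0.801, 0.598, -0.0]
force: [1.9, -0.4, -0.7]
gripper_width: 0.0002
finger_force: 0.8
```

Emit:
drive_tool(
  deltas=[
    [0, -0.1, 0, 0, 0, 0, 0],
    [0, -0.15, 0, 0, 0, 0, 0],
    [0, -0.2, 0, 0, 0, 0, 0],
    [0, -0.25, 0, 0, 0, 0, 0],
    [0, -0.3, 0, 0, 0, 0, 0],
  ],
)

```text
time: 10.92
ee_pos: [0.489, -0.0962, 0.1985]
tool_rot: [0.001, 0.801, 0.598, 0.001]
force: [5.2, -1.3, -2.8]
gripper_width: -0.0002
finger_force: 2.1
```

Emit:
drive_tool(
  deltas=[
    [0, -0.05, 0, 0, 0, 0, 0],
    [0, -0.1, 0, 0, 0, 0, 0],
    [0, -0.15, 0, 0, 0, 0, 0],
    [0, -0.15, 0, 0, 0, 0, 0],
    [0, -0.15, 0, 0, 0, 0, 0],
  ],
)

```text
time: 11.33
ee_pos: [0.4885, -0.096, 0.1988]
tool_rot: [0.001, 0.801, 0.598, 0.001]
force: [7.6, -2.3, -4.4]
gripper_width: 0.0001
finger_force: 3.2
```

It's firmly at the end stop: the force rises and nothing moves. I take the hand away, first to the far side, then up and clear.

Emit:
drive_tool(
  deltas=[
    [0, 1, 0, 0, 0, 0, 0],
    [0, 3, 0, 0, 0, 0, 0],
    [0, 4, -3, 0, 0, 0, 0],
    [0, 4, -7, 0, 0, 0, 0],
    [0, 4, -11, 0, 0, 0, 0],
  ],
)

```text
time: 11.75
ee_pos: [0.5242, -0.1067, 0.3084]
tool_rot: [-0.003, 0.801, 0.598, -0.001]
force: [1.1, -0.5, 0.1]
gripper_width: 0.0002
finger_force: 0.0
```

Emit:
drive_tool(
  deltas=[
    [4, 0, -2, 0, 0, 0, 0],
    [8, 0, -4, 0, 0, 0, 0],
    [12, 0, -4, 0, 0, 0, 0],
    [16, 0, -4, 0, 0, 0, 0],
    [20, 0, -4, 0, 0, 0, 0],
  ],
)

```text
time: 12.17
ee_pos: [0.5821, 0.0854, 0.3487]
tool_rot: [0.0, 0.802, 0.597, -0.001]
force: [0.3, 0.0, -1.0]
gripper_width: 0.0004
finger_force: 0.0
```

Emit:
drive_tool(
  deltas=[
    [3, 0, 0, 0, 0, 0, 0],
    [6, 0, 0, 0, 0, 0, 0],
    [6, 0, 0, 0, 0, 0, 0],
    [6, 0, 0, 0, 0, 0, 0],
    [6, 0, 0, 0, 0, 0, 0],
  ],
)

```text
time: 12.58
ee_pos: [0.5987, 0.1411, 0.3476]
tool_rot: [-0.0, 0.801, 0.598, -0.001]
force: [-0.3, -0.1, 0.9]
gripper_width: -0.0001
finger_force: 0.0
```

Run:
```python
from h import *
a=manip.capture("top")[165:265,230:360,::-1];b=manip.capture("scene")[150:250,210:330,::-1]
f=lambda i:cv2.resize(i,(400,320),interpolation=cv2.INTER_CUBIC)
cv2.imwrite("pics/end.png",np.hstack([f(a),f(b)]))
togo(0,0,.35)
w=np.r_[G+E.T@np.array([-43,-49])/1000,.2];print(proj("top",w),proj("scene",w))
```

```text
t 12.6833 pol [ 26.2 203.9] z 0.3479 F [-0.1 -0.3 -0.4]
cm [-20.4   -2.52  -0.17] deg [-0.   0.1 -0.3]
[310.11466103 235.84123696] [251.4501283  185.58977572]
```

View pics/end.png

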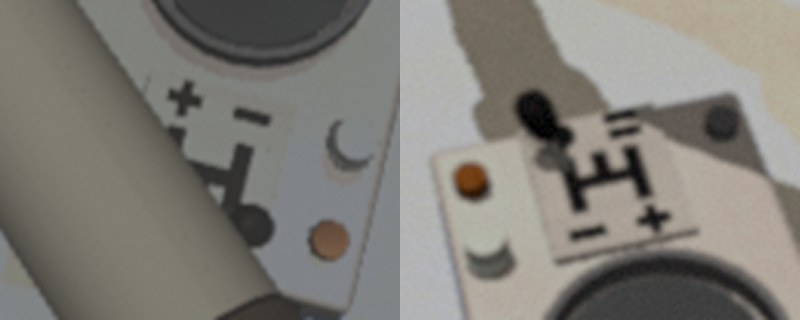

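The knob appears at (313,235) in the top view and (251,186) in the scene view. The predicted end pose is (310,236) and (251,186), so it is home in the disc slot. The other objects in view are undisturbed and the hand is clear.

```bash
python3 -c "
from workcell import manip
print(manip.job_done())"
```

```text
the job is handed in; nothing more can be done
None
```

The gear lever is fully home in the disc-marked slot (near right), with no other marked slot entered and the hand taken clear; I handed the job in at about 12.7 s.

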